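Register a printing block in the corner of its board

ROBOT

A 6-joint arm with a two-finger parallel gripper is mounted at the origin on the work surface. World frame = base frame: x ahead of the robot, y to its left, z up, the work surface at z = 0. Lengths are in m, angles in rad, forces in N, time in s.
With the tool pointing down it reaches from about 0.325 to 0.775 m from the base axis. Payload 5.5 kg.
Tool frame: the origin (TCP) lies between the finger pads; the fingertips stand 8 mm ahead of it and the grasp point (between the pads) lies 11 mm behind it (tcp_to_tips is the distance from the TCP to the fingertips, in m); z points along the fingers, y is the line along which they close (so a half turn about z gives the same grasp; the last joint's range is limited). The gripper opens to 88 mm and grips with 3 to 60 N. Pads are 20 mm wide; open, the fingers measure 115 mm over their backs; the gripper's body (75 mm by 178 mm) begins 61 mm behind the grasp point.
Start: joints at [-1.218, 0.091, 1.231, -0, 1.82, -0.057], TCP at [0.239, -0.55, 0.231] pointing down, gripper open.
Joint ranges: [-2.87, 2.87], [-0.86, 2.18], [0.17, 2.46], [-1.51, 4.65], [0.06, 2.69], [-2.65, 2.65]. Speed limits (rad/s): [2.57, 2.57, 3.01, 3.14, 3.14, 3.14].

INTERFACE

Orientations are given as a unit quaternion [w, x, y, z].
In Python, from bench import * gives the robot as it stands. Calls block until the motion is done:
- move_to(position, orientation): joint-space move of the TCP to a pose.
- move_l(position, speed=0.15, orientation=None): straight line of the TCP; orientation=None keeps the orientation; speed is the mean speed in m/s.
- movej(angles): joint-space move.
- gripper_open() and close(): open the fingers fully, or close them until they stop; the grip force is fixed at half the most.
- hold(seconds).
- inverse_kinematics(position, orientation): joint angles nearest the present ones, or None.
- state(): the state.
- get_image(name): name is "scene" or "top"; returns a dict with "frame" (480x640x3 uint8, blue, green, red), "depth" (480x640 float32, m along the optical axis (not along the pixel's ray), 0 where there is no reading), "camera_matrix" (3x3 intrinsics, pixels), "k1" (the pictures are not rectified: a ray, as slopes to the right and down, at radius r is drawn at 1 + k1 r^2 times it, then the intrinsics apply), "view" (4x4, takes a point from world to camera coordinates). Camera axes: x right, y up, looking along -z (the intrinsics and any distortion apply to the point x, -y, -z); pixel columns grow to the right and rows downward; lengths in m; the calibration is good to about 2 mm. A picture is of the moment at which its call begins.
A pose or a line that the arm cannot do raises IKError and nothing moves.
- job_done(): hands the job in; it is judged then, once.
The state is a dict: "time": time; "joint_pos": joint angles; "dq": joint speeds; "joint_torque": joint torques, N m; "ee_pos": TCP position; "ee_rot": TCP orientation; "ft_force": force on the tool from outside, world axes, zero at the start; "moment": the same for the moment, N m; "finger_gap": finger opening in m; "finger_force": force on a finger pad.
Only numpy, scipy, OpenCV 4.12 (cv2) and the standard library are available. Lean on these libraries where they do the work, as an engineer would, in place of code of your own. Each camera call takes 0.05 s, during which the arm holds its last target. There are 200 camera calls.

TASK

On the plywood board, push the rectangular printing block along the surface with your fingertips until its long side lies flush against the long wooden fence, still well short of the end stop; then slide it along the fence until its short end rests against the short wooden end stop, and leave it seated flush against both. Do not lift or tip the block, do not touch its freshly glued knob, and leave everything else where it is.

Things in the scene. Friction and masses are not known exactly. Their poses are not given: they have to be found in the camera images.
- board: Flat plywood registration board fixed to the table, 340 mm along its x, 520 mm along its y, 8 mm thick (top face 8 mm above the origin). Origin: centre of its underside. Its x axis points away from the robot, turned up to 0.3 rad. The wooden fence, part of the board, is a straight strip along the board's y from y = -240 to 240 mm, x = 100 to 120 mm, standing 18 mm above the board's top; its near face is the plane x = 100 mm.
- stop: Short wooden end stop fixed on the board, a plain bar 70 mm along its x, 25 mm along its y, 18 mm high; origin at the centre of its underside, axes parallel to the board's. It stands near the fence's left end (+y of the board) or right end (-y), 190 to 210 mm from the board's middle; its inner face, towards the board's middle, is 12.5 mm from its origin.
- block: Loose dark wooden block, knob on top: 95 mm along x, 140 mm along y, 25 mm high, 0.25 to 0.5 kg; origin: centre of its underside. Starts flat near the board's middle, turned up to 0.3 rad, over 40 mm from the fence. Its +x long side goes to the fence. Slides at 2 to 7 N. If it meets the fence askew it may jam; a push of up to 20 N nearer the end that lags behind squares it up.
- knob: Pale wooden knob glued to the middle of the block's top, moving with it, 30 mm across, 28 mm high (its top 53 mm above the block's underside); origin at its foot. Not to be touched.
- tin: Round closed metal ink tin, 63 mm across, 35 mm high, loose on the board by the other end of the fence from the stop; origin at the centre of its underside. Leave it alone; it is no stop.
- small_block: Small round printing block with a knob, 64 mm across, 50 mm high in all, loose on the near left or near right of the board; origin at the centre of its underside. Leave alone.
- clamp: Steel C-clamp lying flat, about 80 by 105 mm, 14 mm high, loose on the other near corner of the board; origin on its underside in the middle of the C. Leave alone.
- key: Brass key lying flat behind the fence, 60 mm long, 4 mm thick; origin at its middle on the underside. Leave alone.
- spray: White spray bottle standing on the table to the right, 80 mm across, 220 mm high; origin at the centre of its underside. Leave alone.
- brayer: Ink roller lying on the table to the left, about 150 by 110 mm, 36 mm high; origin on the table under its middle. Leave alone.
There are look-alikes about, which are no part of the job. Leave any orange or yellow look-alike of the block alone.

How it is judged:
On the way, in this order (a step that is already met when the one before it is completed fails the run):
1. the block's long side lies flush against the fence while its end is still at least 20 mm from the end stop (x of block in the frame of board between 0.0495 and 0.056 m and angle between the x axis of block and the x axis of board, either way round below 0.03 rad and (y of block in the frame of stop between 0.1025 and 0.4 m or y of block in the frame of stop between -0.4 and -0.1025 m)), for 0.1 s.
2. the block, still flush against the fence, rests against the end stop (x of block in the frame of board between 0.0495 and 0.056 m and angle between the x axis of block and the x axis of board, either way round below 0.03 rad and (y of block in the frame of stop between 0.079 and 0.0865 m or y of block in the frame of stop between -0.0865 and -0.079 m)), for 0.2 s.
At the end, for the whole second after the job is handed in: The block lies still and flat on the board, its long side within 3 mm of the fence (measured at its middle) and within 0.03 rad of parallel, its short end within 4 mm of the end stop (all of step 2 and linear speed of block below 0.01 m/s and z of block in the frame of board below 0.011 m); the robot touches nothing.
It fails at once if the block is lifted (6 mm) or tipped (0.12 rad) (z of block in the frame of board above 0.014 m or angle between block's own z axis and vertical above 0.12 rad).
It fails at once if the glued knob is touched (contact force between knob and the fingers above 0.5 N or contact force between knob and the arm above 0.5 N).
It fails at once if a bystander is shifted by more than 12 mm (distance of any of tin, small_block, clamp, key, spray, brayer from where it was at the start of the episode above 0.012 m).
It also fails if it takes over 64 s, if anything falls off the work surface, if the arm or the gripper's body presses on something with over 40 N, if the wrist force passes 120 N, or if a joint passes its speed limit or range.

## Working session

There is one attempt and no reset: what is moved stays moved. The work goes in short steps, each a Python script; the robot and the scene stay as the last script left them, time stands still between calls to the robot, and variables do not carry over. Pictures are saved under pics/ and viewed, at most 10 in all, crops included, and the job is handed in when it is done.

```bash
mkdir -p pics; ls; python3 - <<'E'
from bench import *
import cv2
for n in("scene","top"):
    g=get_image(n); cv2.imwrite(f"pics/{n}0.png",g["frame"]); print(n,g["camera_matrix"],g["k1"],g["view"].round(4) if hasattr(g["view"],"round") else g["view"])
print(state())
E
```

```text
pics
scene [[517.25730514   0.         323.29502692]
 [  0.         517.25730514 242.2627944 ]
 [  0.           0.           1.        ]] -0.016158841142909317 [[ 0.8463  0.5327  0.004  -0.4752]
 [-0.39    0.6143  0.6859  0.184 ]
 [ 0.3629 -0.5821  0.7276 -1.5714]
 [ 0.      0.      0.      1.    ]]
top [[485.21167553   0.         310.3708872 ]
 [  0.         485.21167553 239.36233079]
 [  0.           0.           1.        ]] -0.12534857792055698 [[-0.0179 -0.9998  0.0019 -0.0371]
 [ 0.9877 -0.0174  0.1552 -0.5577]
 [-0.1552  0.0047  0.9879 -1.1583]
 [ 0.      0.      0.      1.    ]]
{'time': 0.1, 'joint_pos': array([-1.21772835e+00,  9.18200437e-02,  1.23174634e+00,  1.53402224e-06,
        1.81981058e+00, -5.67139084e-02]), 'dq': array([-8.57990903e-05,  3.45855566e-04, -2.15017572e-03, -8.68235799e-04,
       -3.05028380e-04,  1.26378013e-04]), 'joint_torque': array([ 3.78927376e-03, -4.47857273e+01, -4.07569778e+01,  7.01060216e-02,
        2.84794247e-02, -8.63615082e-05]), 'ee_pos': array([ 0.23895055, -0.55009456,  0.22960891]), 'ee_rot': array([-8.82488680e-04,  9.79082751e-01,  2.03460490e-01, -1.30978319e-04]), 'ft_force': array([ 0.31190393, -0.75002238, -0.23621145]), 'moment': array([ 0.00447687,  0.0005206 , -0.02198258]), 'finger_force': 0.0, 'finger_gap': 0.08796037735932756}
```

View pics/top0.png

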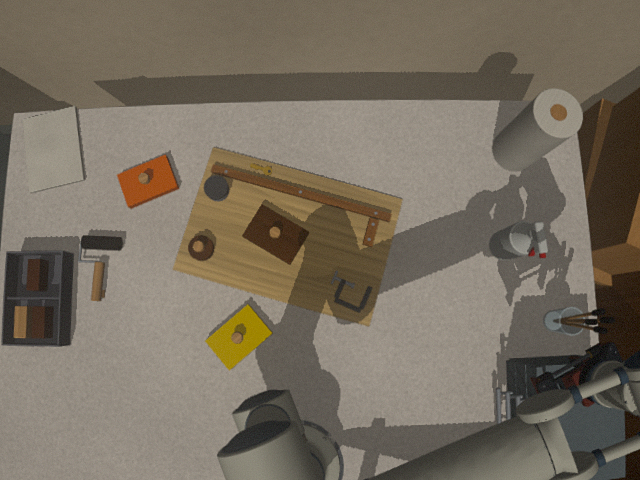

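View pics/scene0.png

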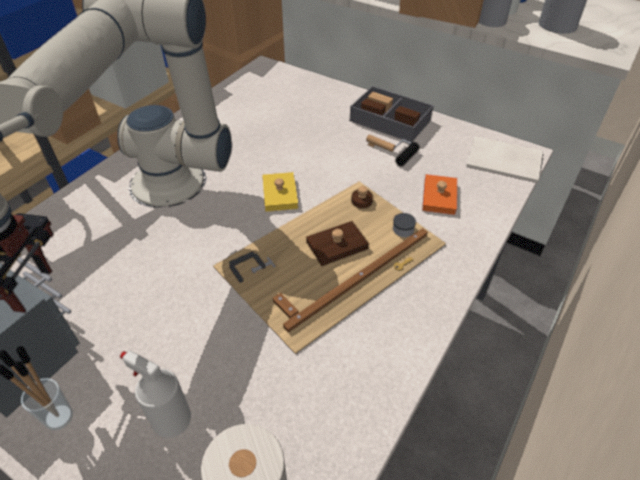

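The top view shows the dark block with a pale knob at (276,232), the fence from (213,170) to (390,214), and the stop at the fence's right end (370,232). The tin is at (217,187), the small round block at (201,246) and the clamp at (352,292).

Possible mix-ups for the block are the orange one (148,180), the yellow one (240,336), the brown blocks in the tray (37,275) and the small round block (201,246). I choose the dark one on the board at (276,232).

```bash
cat > h.py <<'E'
from bench import *
import numpy as np, cv2
def rays(g,uv):
    """pixel(s) -> camera origin and world ray directions (unit optical depth)"""
    k=g["k1"]; K=np.array(g["camera_matrix"]); uv=np.asarray(uv,float).reshape(-1,1,2)
    # undistortPoints inverts slope*(1+k1 r^2)
    s=cv2.undistortPoints(uv,K,np.array([k,0,0,0.])).reshape(-1,2)
    V=np.array(g["view"]); R=V[:3,:3]; o=-R.T@V[:3,3]
    d=np.c_[s[:,0],-s[:,1],-np.ones(len(s))]@R
    return o,d
def onplane(g,uv,z):
    o,d=rays(g,uv); return (o+d*((z-o[2])/d[:,2])[:,None])[:,:2]
def cloud(g):
    v,u=np.mgrid[:480,:640]; o,d=rays(g,np.stack([u,v],-1).reshape(-1,2))
    return (o+d*g["depth"].reshape(-1,1)).reshape(480,640,3)
def rect(g,mask,z):
    """biggest blob of mask -> centre, sizes, yaw of long side, on plane z"""
    c=max(cv2.findContours(mask.astype(np.uint8),0,1)[0],key=cv2.contourArea)
    p=onplane(g,c.reshape(-1,2),z); (cx,cy),(w,h),a=cv2.minAreaRect((p*1000).astype(np.float32))
    a=np.radians(a)
    if h>w: w,h,a=h,w,a+np.pi/2
    a=(a+np.pi/2)%np.pi-np.pi/2
    return np.array([cx,cy])/1000,(w,h),a,c
def down(yaw): # tool x at yaw, tool y at yaw-90deg
    return [0,np.cos(yaw/2),np.sin(yaw/2),0]
E
python3 - <<'E'
from h import *
g=get_image("top"); P=cloud(g); z=P[...,2]; hsv=cv2.cvtColor(g["frame"],cv2.COLOR_BGR2HSV)
for n,(u,v) in dict(block=(262,235),board=(240,262),fence=(300,192),fenceR=(380,212),stop=(370,232),tin=(217,187),sb=(196,246),knob=(276,231),clamp=(352,304),table=(450,150)).items(): print(n,P[v,u].round(4),hsv[v,u])
cv2.imwrite("pics/crop1.png",cv2.resize(g["frame"][140:335,165:415],None,fx=3,fy=3,interpolation=cv2.INTER_CUBIC))
E
```

```text
block [0.5718 0.0739 0.0325] [ 13 147  66]
board [0.5075 0.1326 0.0075] [ 18 118 130]
fence [ 0.6827 -0.0228  0.0257] [ 98   9 113]
fenceR [ 0.6269 -0.2254  0.0268] [ 13 151 103]
stop [ 0.5765 -0.1985  0.0223] [ 15 161 100]
tin [0.6972 0.1885 0.037 ] [20 34 67]
sb [0.5431 0.2345 0.0576] [ 17 140 131]
knob [0.5762 0.0368 0.062 ] [ 17 156 129]
clamp [ 0.3967 -0.1486  0.0076] [ 23 102  70]
table [ 0.8009 -0.4274 -0.002 ] [ 19  27 152]
```

View pics/crop1.png

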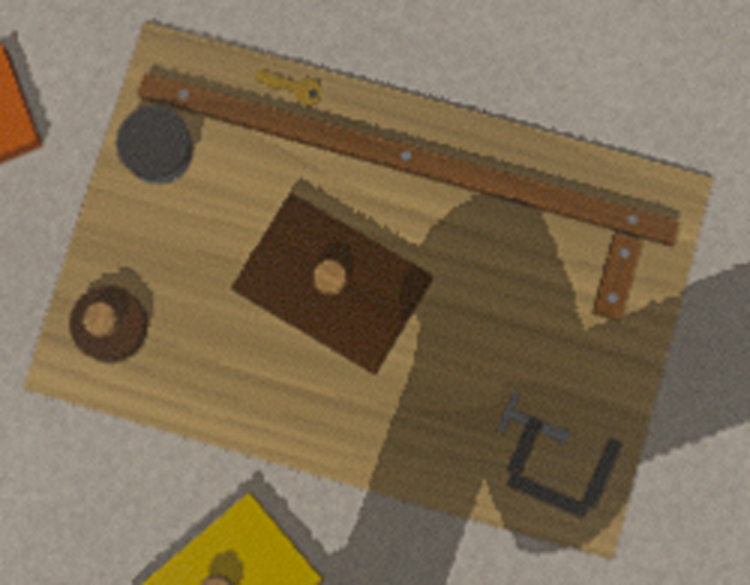

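The crop confirms the choice: a dark rectangle with a pale knob in the middle, at (276,232). The stop joins the fence's right end. Now the poses, from height masks.

```bash
cat >> h.py <<'E'
def measure(g,show=True):
    P=cloud(g); z=P[...,2]; hsv=cv2.cvtColor(g["frame"],cv2.COLOR_BGR2HSV)
    roi=np.zeros((480,640),bool); roi[140:335,168:410]=1
    out={}
    bm=roi&(hsv[...,1]>70)&(P[...,0]>0.36)&(hsv[...,0]>8)&(hsv[...,0]<28)&~((hsv[...,1]>200))
    bm=cv2.morphologyEx(bm.astype(np.uint8),cv2.MORPH_CLOSE,np.ones((15,15)))
    bm=cv2.morphologyEx(bm,cv2.MORPH_OPEN,np.ones((15,15)))
    out["board"]=rect(g,bm,0.008)
    m=(roi&(z>0.018)&(z<0.05)).astype(np.uint8)
    n,L,S,C=cv2.connectedComponentsWithStats(m)
    for i in range(1,n):
        if S[i,4]>40: out[f"c{i}_{C[i].round()}"]=rect(g,L==i,0.033 if S[i,4]>1000 else .026)
    if show:
        for k,r in out.items(): print(k,r[0].round(4),np.round(r[1],1),round(r[2],4),"px",cv2.contourArea(r[3]))
    return out
E
python3 - <<'E'
from h import *
g=get_image("top"); o=measure(g)
im=g["frame"].copy()
for r in o.values(): cv2.drawContours(im,[r[3]],-1,(0,255,0),1)
cv2.imwrite("pics/seg1.png",cv2.resize(im[140:335,165:415],None,fx=3,fy=3,interpolation=0))
E
```

```text
board [0.5705 0.0115] [519.6 356.9] 1.2745 px 25341.5
c1_[171. 178.] [0.7361 0.3096] [76.1 21.1] 0.0382 px 115.5
c2_[312. 199.] [ 0.6457 -0.0124] [476.4  96.3] 1.2721 px 1592.0
c3_[216. 187.] [0.6992 0.1932] [66.6 60.1] 0.7755 px 455.0
c5_[275. 234.] [0.5745 0.0404] [141.7  95.9] 1.0185 px 2043.5
c6_[201. 248.] [0.5433 0.2311] [62.4 62.1] 0.7857 px 467.5
c9_[351. 297.] [ 0.4168 -0.146 ] [89.1 68.6] 1.2777 px 273.0
c11_[244. 324.] [0.3629 0.1261] [145.7  71.1] 1.5599 px 892.0
```

View pics/seg1.png

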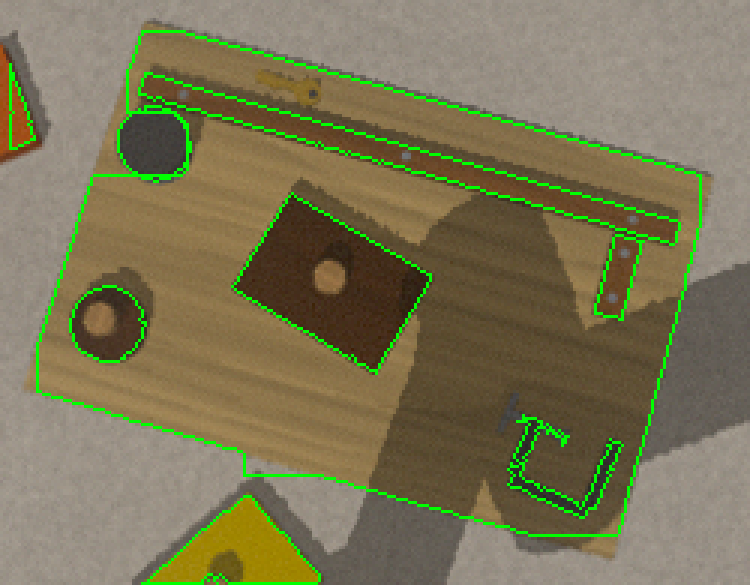

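```bash
python3 - <<'E'
from h import *
from scipy.stats import theilslopes
acc=[]
for _ in range(2):
    g=get_image("top"); P=cloud(g); z=P[...,2]
    m=np.zeros((480,640),np.uint8); m[140:335,168:410]=1; m&=((z>.018)&(z<.05)).astype(np.uint8)
    n,L,S,C=cv2.connectedComponentsWithStats(m)
    i=L[192,300]; c=cv2.findContours((L==i).astype(np.uint8),0,1)[0][0].reshape(-1,2)
    p=onplane(g,c,.026)
    psi=-.298
    for _ in range(3):
        R=np.array([[np.cos(psi),-np.sin(psi)],[np.sin(psi),np.cos(psi)]]); q=p@R
        xm=np.percentile(q[:,0],95)-.008; fence=q[q[:,0]>xm-.02]
        ym=(fence[:,1].min()+fence[:,1].max())/2
        mid=(abs(fence[:,1]-ym)<.2)&~(fence[:,1]<ym-.15)
        a=fence[mid]; lo=a[a[:,0]<xm]; hi=a[a[:,0]>xm]
        sl=[theilslopes(e[:,0],e[:,1])[0] for e in(lo,hi)]
        psi-=np.mean(sl)
    near,far=np.median(lo[:,0]),np.median(hi[:,0])
    st=q[q[:,0]<near-.02]
    mid=st[st[:,0]<near-.015]
    print("psi",psi,sl,"near",near,"far",far,"fence y",fence[:,1].min(),fence[:,1].max(),"stop y",st[:,1].min(),st[:,1].max(),"xmin",st[:,0].min())
    j=L[238,262]; c,sz,a,_=rect(g,L==j,.033); print("block",c,sz,a-np.pi/2, "in board-rot frame",c@R)
E
```

```text
Traceback (most recent call last):
ValueError: zero-size array to reduction operation minimum which has no identity
```

```bash
cat > fence.py <<'E'
from h import *
from scipy.stats import theilslopes
def run():
    g=get_image("top"); P=cloud(g); z=P[...,2]
    m=np.zeros((480,640),np.uint8); m[140:335,168:410]=1; m&=((z>.018)&(z<.05)).astype(np.uint8)
    n,L,S,C=cv2.connectedComponentsWithStats(m)
    M=(L==L[192,300])|(L==L[232,370])
    c=np.vstack([x.reshape(-1,2) for x in cv2.findContours(M.astype(np.uint8),0,1)[0]])
    p=onplane(g,c,.026)
    psi=-.298
    for _ in range(3):
        R=np.array([[np.cos(psi),-np.sin(psi)],[np.sin(psi),np.cos(psi)]]); q=p@R
        xm=np.percentile(q[:,0],98)-.01; fence=q[q[:,0]>xm-.02]
        ym=(fence[:,1].min()+fence[:,1].max())/2
        a=fence[(fence[:,1]>ym-.14)&(fence[:,1]<ym+.22)]; lo=a[a[:,0]<xm]; hi=a[a[:,0]>xm]
        sl=[theilslopes(e[:,0],e[:,1])[0] for e in(lo,hi)]
        psi-=np.mean(sl)
    near,far=np.median(lo[:,0]),np.median(hi[:,0])
    st=q[q[:,0]<near-.02]
    print("psi",psi,sl,"near",near,"far",far,"fence y",fence[:,1].min(),fence[:,1].max(),"stop y",st[:,1].min(),st[:,1].max(),"xmin",st[:,0].min())
    n,L,S,C=cv2.connectedComponentsWithStats(m)
    j=[i for i in range(1,n) if S[i,4]>1400 and i!=L[192,300]]
    for i in j:
        c,sz,a,_=rect(g,L==i,.033); print("block",c,sz,a-np.pi/2, "rot frame",c@R)
E
python3 -c "
from fence import run
run();run()"
```

```text
psi -0.2980544970595037 [np.float64(0.0001481099056012441), np.float64(-0.00014810990560265076)] near 0.6496683765522484 far 0.6687249009028117 fence y -0.06122785544729039 0.41796248845752965 stop y -0.03449873357285011 -0.00908940821449877 xmin 0.5741078202688612
block [0.57446503 0.04042504] (141.61178588867188, 95.92446899414062) -0.5523323529684632 rot frame [0.53726538 0.20734068]
psi -0.2977081166579251 [np.float64(-0.00011110271995341468), np.float64(0.00011110271995185328)] near 0.6497183161462078 far 0.6687989836024373 fence y -0.061453910616462264 0.41773267863094615 stop y -0.03470451507338885 -0.009085340332573449 xmin 0.5737397647499919
block [0.57445416 0.04040742] (141.65313720703125, 95.92446899414062) -0.552332486126518 rot frame [0.53733195 0.20713454]
```

```bash
cat >> h.py <<'E'
PSI=-0.298; R=np.array([[np.cos(PSI),-np.sin(PSI)],[np.sin(PSI),np.cos(PSI)]])
FENCE=.649; STOP=-.0095   # near face x', inner face y' in board-turned axes
def W(x,y,z): return np.r_[R@[x,y],z]
def F(): return R.T@np.array(state()["ft_force"])[:2]
def push(start,d,n,step,lim,z,f0,speed=.03):
    """steps along d (board axes) until the pushing force exceeds lim"""
    p=np.array(start,float); d=np.array(d,float); log=[]
    for _ in range(n):
        p=p+d*step; move_l(W(*p,z),speed); f=-(F()-f0)@(d/np.linalg.norm(d)); log.append(round(f,1))
        if f>lim: break
    print("pushed to",p.round(4),"forces",log); return p
E
python3 - <<'E'
from h import *
s=state(); p=s["ee_pos"]
move_l([p[0],p[1],.33],.3)
q=down(PSI+np.pi); y=.207
move_to(W(.443,y,.15),q); print(state()["joint_pos"].round(2),state()["time"])
move_l(W(.443,y,.024),.15); f0=F(); print("f0",f0,state()["ee_pos"]-W(.443,y,.024))
move_l(W(.530,y,.024),.06); print("t",state()["time"],F()-f0)
push([.530,y],[1,0],12,.002,10,.024,f0)
print(state()["time"],F()-f0,state()["moment"])
E
python3 -c "
from fence import run
run()"
```

```text
[ 0.07 -0.21  1.66 -0.    1.69 -1.2 ] 3.2833
f0 [-0.24525536 -0.33462205] [ 6.91645198e-04 -7.96083021e-06  1.06795470e-03]
t 5.875 [-0.81130172  0.06801327]
pushed to [0.546 0.207] forces [np.float64(2.4), np.float64(3.1), np.float64(3.6), np.float64(3.7), np.float64(4.9), np.float64(3.6), np.float64(4.3), np.float64(10.1)]
7.875 [-10.05020495  -0.83910062] [0.71946875 1.43448985 0.22446702]
psi 0.09848887072383333 [np.float64(-0.2106296575788633), np.float64(-0.2328545554312929)] near 1.3644736697486544 far 1.3947969724581606 fence y -0.9132297700219228 -0.6421136590126578 stop y -0.903712356523494 1.0431530522414634 xmin -0.1432746397907035
```

```bash
cat > look.py <<'E'
from h import *
def look(save=None):
    """block rectangle from the top view: colour + height mask"""
    g=get_image("top"); P=cloud(g); z=P[...,2]; q=P[...,:2]@R
    m=(z>.026)&(z<.042)&(q[...,0]>.48)&(q[...,0]<.6475)&(q[...,1]>-.008)&(q[...,1]<.33)
    hsv=cv2.cvtColor(g["frame"],cv2.COLOR_BGR2HSV); m&=hsv[...,1]>90
    m=cv2.morphologyEx(m.astype(np.uint8),cv2.MORPH_OPEN,np.ones((3,3)))
    c,sz,a,_=rect(g,m,.033); a=a-np.pi/2-PSI; a=(a+np.pi/2)%np.pi-np.pi/2
    print("t",state()["time"],"block",(c@R).round(4),np.round(sz,1),"rel yaw",round(a,4),"fence gap mm",((FENCE-(c@R)[0])*1000-47.5).round(1),"stop gap",(((c@R)[1]-STOP)*1000-70).round(1))
    if save: cv2.imwrite(save,cv2.resize(g["frame"][140:335,165:415],None,fx=3,fy=3,interpolation=cv2.INTER_CUBIC))
E
python3 - <<'E'
from look import *
f0=np.array([-.245,-.335])
push([.546,.207],[1,0],3,.001,15,.024,f0)
hold(.2)
move_l(W(.50,.207,.024),.15); move_l(W(.40,.23,.25),.3); look("pics/after1.png")
E
```

```text
pushed to [0.548 0.207] forces [np.float64(14.2), np.float64(18.3)]
t 10.1167 block [0.6009 0.2197] [140.4  94.9] rel yaw -0.0003 fence gap mm 0.6 stop gap 159.2
```

View pics/after1.png

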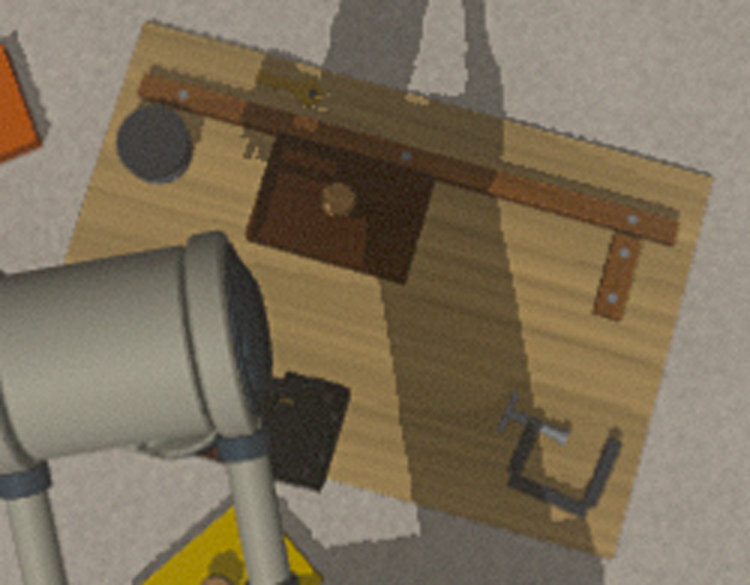

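The block is flush and square against the fence (crop: block at (340,210), fence above it, tin clear at (155,145)), with 159 mm left to the stop. Next, closed fingertips push on its left end.

```bash
python3 - <<'E'
from look import *
close()
q=down(PSI+np.pi/2)
move_l(W(.48,.30,.25),.3)
move_to(W(.588,.316,.15),q); print(state()["joint_pos"].round(2),state()["time"])
move_l(W(.588,.316,.024),.15); f0=F(); print("f0",f0)
p=push([.588,.316],[.03,-1],8,.02,12,.024,f0,.06)
E
```

```text
[0.14 0.27 1.17 0.   1.7  0.44] 13.325
f0 [-0.68321903 -0.16561632]
pushed to [0.5928 0.156 ] forces [np.float64(1.5), np.float64(3.0), np.float64(3.6), np.float64(3.8), np.float64(3.5), np.float64(3.8), np.float64(4.5), np.float64(4.2)]
```

```bash
python3 - <<'E'
from look import *
f0=np.array([-.683,-.166])
p=push([.5928,.156],[.03,-1],12,.002,10,.024,f0,.03)
hold(.3)
move_l(W(p[0]-.003,p[1]+.04,.024),.15); move_l(W(p[0],p[1]+.06,.2),.3); move_l(W(.45,.25,.25),.3); look("pics/after2.png")
E
```

```text
pushed to [0.5933 0.14  ] forces [np.float64(4.8), np.float64(5.2), np.float64(4.7), np.float64(5.3), np.float64(5.3), np.float64(5.8), np.float64(9.1), np.float64(15.7)]
t 22.375 block [0.6007 0.0613] [138.4  93.9] rel yaw 0.0056 fence gap mm 0.8 stop gap 0.8
```

View pics/after2.png

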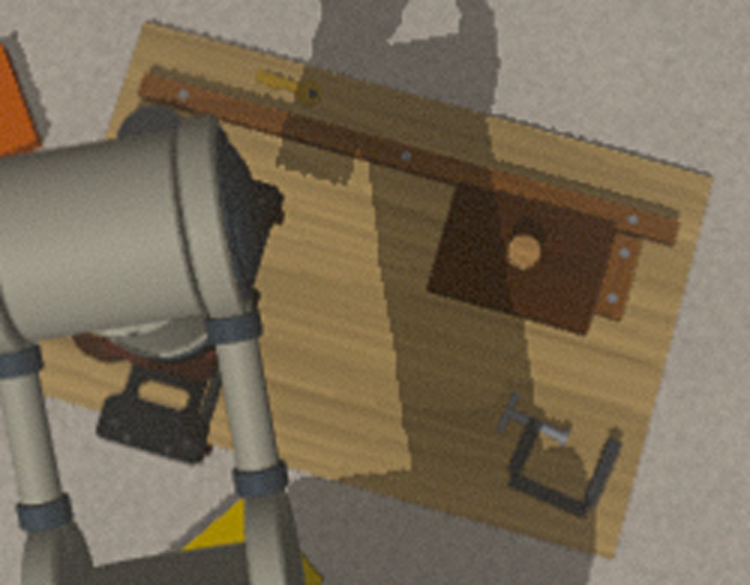

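The crop shows the block at (520,260), flush under the fence and against the stop at (620,280), with both gaps under 1 mm and yaw within 0.006 rad. The arm is clear, so I am handing in.

```bash
python3 -c "
from bench import *
print(job_done())"
```

```text
the job is handed in; nothing more can be done
None
```

The block was pushed flush against the fence, slid to the end stop and left seated against both (gaps about 0.8 mm, yaw within 0.006 rad); the job is handed in at about 22 s, and no verdict was returned.

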